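# Half-turn the bayonet pump head on the empty dispenser and hold it

## Robot

A 6-joint arm with a two-finger parallel gripper is mounted at the origin on the work surface. World frame = base frame: x ahead of the robot, y to its left, z up, the work surface at z = 0. Lengths are in m, angles in rad, forces in N, time in s.
With the tool pointing down it reaches from about 0.25 to 0.775 m from the base axis. Payload 4 kg.
Tool frame: the origin (TCP) lies on the mounting face of the last link; the fingertips stand 173 mm ahead of it and the grasp point (between the pads) lies 155 mm ahead of it; z points along the fingers, y is the line along which they close (so a half turn about z gives the same grasp; the last joint's range is limited). The gripper opens to 85 mm and grips with 20 to 120 N. Pads are 22 mm wide; open, the fingers measure 114 mm over their backs; the gripper's body (76 mm by 85 mm) begins 54 mm behind the grasp point. The pads swing forward as they close: fully open they stand 13 mm farther back than shut.
Start: joints at [-1.242, 0.087, 1.371, -0, 1.684, -0.103], TCP at [0.23, -0.5, 0.405] pointing down, gripper open.
Joint ranges: [-3.1, 3.1], [-0.76, 2.03], [0.27, 2.55], [-1.08, 4.22], [0.17, 2.65], [-2.57, 2.57]. Speed limits (rad/s): [2.79, 2.79, 3.14, 3.14, 3.14, 3.14].

## Interface

Orientations are given as a rotation vector (axis times angle).
In Python, from plant import r gives the robot as it stands.
- The arm moves only by the tool jog_arm, never from a script. Its argument "plan" is one flat list of numbers, 7 for each row, row after row: the turn, a rotation vector about the tool's x, y, z in rad, then the shift along the tool's x, y, z in cm, then the opening, from 0 (shut) to 1 (fully open). A call has 1 to 12 rows; each row is the pose to reach, as a shift and turn from the pose commanded when the call began, along the tool's axes at that moment; what a row does not reach only later rows make up. A row lasts 1/8 s, in which the tool goes at most 62.5 mm and 10.7 degrees, less where a joint would pass 70% of its speed; a pose out of reach is approached as far as the arm can. A call with a gripper value outside its range is refused whole. The fingers move at their own pace and stop on an object; the grip force is fixed at half the most. Time passes only in rows, so rows that repeat a pose let the fingers close. It gives the time, the measured TCP pose, the force, the opening and the grip force at its end, in the units of the state.
- r.state(): the state, without advancing time (a new reading comes with each control period).
- r.snapshot(name): name is "side" or "top"; returns (picture, depth): 480x640x3 uint8, red, green, blue; 480x640 float32, m along the optical axis (not along the pixel's ray), 0 where there is no reading.
- r.get_calibration(name): a dict with "fx", "fy", "cx", "cy" (pixels), "camera_from_world" (4x4, takes a point from world to camera coordinates). Camera axes: x right, y up, looking along -z (the intrinsics and any distortion apply to the point x, -y, -z); pixel columns grow to the right and rows downward; lengths in m; the calibration is good to about 2 mm. A picture is of the moment at which its call begins. get_calibration takes no time and is no camera call.
- r.job_done(): hands the job in; it is judged then, once.
The state is a dict: "t": time; "qpos": joint angles; "qd": joint speeds; "effort": joint torques, N m; "position": TCP position; "tcp_rot": TCP orientation; "contact_force": force on the tool from outside, world axes, zero at the start; "wrist_torque": the same for the moment, N m; "finger_gap": finger opening in m; "grasp_force": force on a finger pad.
Only numpy, scipy, OpenCV 4.12 (cv2) and the standard library are available. Lean on these libraries where they do the work, as an engineer would, in place of code of your own. Each camera call takes 0.05 s, during which the arm holds its last target. There are 200 camera calls.

## Task

The chrome dispenser is empty and its rinsed pump head stands on the coaster. Press the pump's plunger down to its stop and let it spring back, to see that it is not stuck; then fit the pump head on the dispenser: lugs down through the notches, push it down on the seal ring and turn it clockwise half way towards the lock, never as far as the click. Finish while still gripping it there, as I want to check the seal before it is locked, and leave the tub, the scoop and the dustpan where they are.

Things in the scene. Friction and masses are not known exactly. Their poses are not given: they have to be found in the camera images.
- pump: rinsed pump head, loose, about 150 g, upright on the coaster. Origin: centre of its flat underside; z up its axis; +x the way the spout points. From below: white barrel, 29 mm diameter (foot tapered to 25), up to 36 mm; chrome collar 36 to 54 mm; sprung plunger head, 32 mm diameter, top at 80 mm; its 9 mm thick spout, 62 to 78 mm up, reaches 51 mm from the axis
- pump_collar (a point): grip point: on the pump's axis at mid-collar, 45 mm over its underside; axes as the pump. Collar 18 mm high, 51 mm diameter, with two ribbed grip flats facing the pump's +y and -y, 53 mm apart, 24 mm wide. Grip from above across the flats, plunger head and spout between the fingers (plunger top is 35 mm above this point)
- pump_lug (a point): outer end of the white bayonet lug on the pump's +x side, 19.5 mm from the axis, 20.5 mm over the underside; a twin sits on the -x side. Each lug is 10 mm wide, 4 mm thick. Blue dots on the collar's top show where they are
- plunger (a joint): travel of the pump's plunger in m: 0 up (rest), 0.010 down at its stop; the spring resists with 2 N at rest, 5 N at the stop, and returns it
- press_point (a point): centre of the flat top of the plunger head, where to press; 80 mm over the pump's underside at rest
- dispenser: empty chrome soap-style tank, open on top, screwed to the glass shelf (fixed). Origin: centre of its underside, z up, x axis towards a notch. Foot 92 mm, tank 72 mm diameter, shoulder 84 to 98 mm up, neck 49 mm diameter up to the rim at 125 mm; hollow. Fully pushed down, the pump's underside is 90 mm over this origin
- mouth (a point): centre of the mouth at rim height (125 mm up), axes as the dispenser. 4 mm below it a lip with a 32 mm round hole (countersunk to 40 mm at the rim) and two notches, towards +x and -x, each 15 mm wide, out to 21 mm from the axis; blue marks on the shoulder show them. The lugs pass when the pump's x axis lies along this x axis, either way round, within about 5 degrees
- lock (a point): red mark on the dispenser's shoulder, 80 degrees clockwise (from above) of the +x notch; a twin faces it across the neck. The pump fully down, its lugs turn clockwise under the lip (stops bar the other way): from 25 degrees they are caught, 40 degrees is half way, at about 78 degrees they spring up 2 mm into the lock with a click, 85 degrees is the end
- seal (a joint): black sprung seal ring round the mouth: 0 up (6.5 mm over the rim), 0.0055 m pushed fully down by the collar's underside, which is then 1 mm over the rim; resists with 2.5 N to 8 N. The lugs clear the lip's underside when it is down by 0.0035 or more: push fully down before turning
- coaster: round blue ceramic coaster, loose, 100 mm diameter; origin: centre of its underside; flat top 6 mm up, rim 7.5 mm; the pump stands near its middle
- tub: closed white tub with twist cap and lavender band, loose, 84 mm diameter, 88 mm high; origin: centre of its underside; bystander
- scoop: lavender plastic scoop, loose: cup 50 mm diameter, 36 mm high, handle reaching 108 mm to its -x; origin under the cup; bystander
- dustpan: tiny steel dustpan, loose, 85 by 100 mm, 28 mm high, handle reaching 130 mm to its +x; origin under the middle of the pan; bystander
Not all that is in view belongs to the job. Of the things shaped like the coaster, the blue one is meant.

How it is judged:
By the outcome, as a careful person would: the job done as asked, in the order asked, and still so for the second after the job is handed in, while the arm keeps its last pose, push and grip.
It also fails if it takes over 58 s, if anything falls off the work surface, if the arm or the gripper's body presses on something with over 40 N, if the wrist force passes 120 N, or if a joint passes its speed limit or range.

## Working session

There is one attempt and no reset: what is moved stays moved. The work goes in short steps, Python scripts to look and compute and a tool call to move; the robot and the scene stay as the last step left them, time stands still between calls to the robot, and variables do not carry over. Pictures are saved under pics/ and viewed, at most 10 in all, crops included, and the job is handed in when it is done.

Besides the shell and the picture viewer there is one more tool, called as name(argument=value, ...) on one line, values as JSON. jog_arm: Moves the arm, as the interface text tells. Its arguments: {"type":"object","properties":{"plan":{"type":"array"}},"required":["plan"]}

```bash
mkdir -p pics; ls; cat > h.py <<'E'
import numpy as np,cv2
from plant import r
from scipy.spatial.transform import Rotation as R
def ray(c,u,v):
    T=np.linalg.inv(c["camera_from_world"]); d=np.array([(u-c["cx"])/c["fx"],-(v-c["cy"])/c["fy"],-1.])
    return T[:3,3],T[:3,:3]@d
def onz(c,u,v,z):
    o,d=ray(c,u,v); return o+d*(z-o[2])/d[2]
def pt(c,u,v,dep):
    o,d=ray(c,u,v); return o+d*dep
def proj(c,p):
    q=c["camera_from_world"]@np.append(p,1); return c["cx"]+c["fx"]*q[0]/-q[2], c["cy"]+c["fy"]*q[1]/q[2]
E
python3 - <<'E'
from h import *
for n in ("side","top"):
    p,d=r.snapshot(n); cv2.imwrite(f"pics/{n}0.png",p[:,:,::-1]); np.save(f"pics/{n}0.npy",d)
    c=r.get_calibration(n); print(n,{k:np.round(v,4).tolist() if hasattr(v,'shape') else v for k,v in c.items()})
print(r.state())
E
```

```text
pics
side {'fx': 613.271152803364, 'fy': 613.271152803364, 'cx': 318.0757124646468, 'cy': 240.76519526866497, 'camera_from_world': [[0.9602, -0.2782, -0.0254, -0.5773], [0.1598, 0.4727, 0.8666, -0.1366], [-0.2291, -0.8362, 0.4983, -1.3661], [0.0, 0.0, 0.0, 1.0]]}
top {'fx': 569.6858290914804, 'fy': 569.6858290914804, 'cx': 322.61465319860827, 'cy': 245.4363100863957, 'camera_from_world': [[-0.016, -0.9997, 0.0179, -0.1497], [0.9983, -0.0149, 0.0571, -0.5936], [-0.0568, 0.0188, 0.9982, -1.3572], [0.0, 0.0, 0.0, 1.0]]}
{'t': 0.1, 'qpos': array([-1.24208938e+00,  8.78937556e-02,  1.37216127e+00, -2.53937369e-05,
        1.68360605e+00, -1.03106273e-01]), 'qd': array([ 2.79461351e-03, -1.72908527e-03, -3.01799230e-03, -6.16562807e-07,
        1.15319787e-03, -1.45116902e-04]), 'effort': array([ 2.59834153e-03, -3.53016615e+01, -3.14218140e+01, -1.38132935e-05,
        7.92837847e-03, -1.17140669e-05]), 'position': array([ 0.23013787, -0.49941297,  0.40361939]), 'tcp_rot': array([-3.06664909e+00, -6.72589011e-01,  4.04842987e-04]), 'contact_force': array([ 0.70494233, -0.02587805, -0.09573943]), 'wrist_torque': array([0.04607163, 0.01234341, 0.04369666]), 'grasp_force': 0.0, 'finger_gap': 0.08535463230000734}
```

View pics/top0.png

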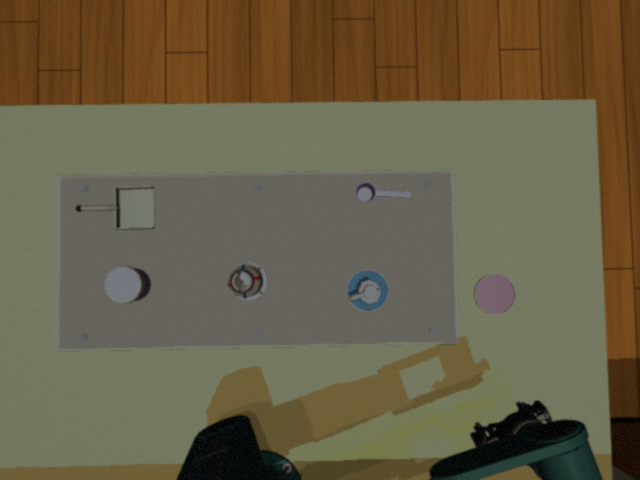

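View pics/side0.png

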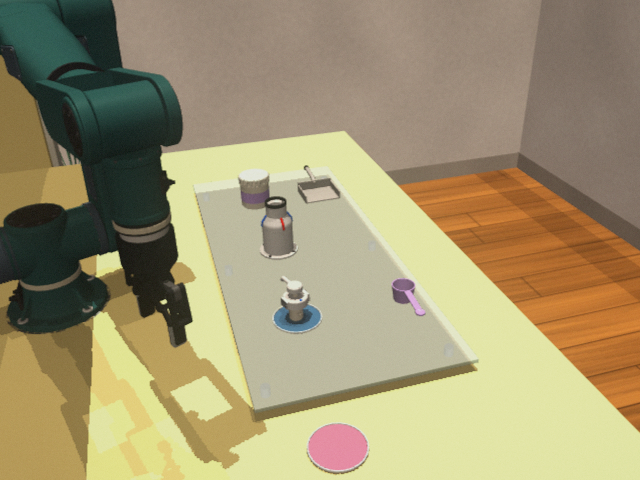

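The top view shows the dispenser at about (246,281), the pump on the blue coaster at (368,291) with its spout pointing left, the tub at (123,285), the dustpan at (136,208), the scoop at (366,193) and a pink decoy at (495,294). In the side view the pump is at (295,300) and the dispenser at (278,235).

```bash
python3 - <<'E'
from h import *
ps={}
for n in ("side","top"):
    im=[];dp=[]
    for i in range(8):
        p,d=r.snapshot(n); im.append(p.astype(float)); d[d==0]=np.nan; dp.append(d)
    ps[n]=np.mean(im,0).astype(np.uint8); D=np.nanmedian(dp,0); np.save(f"pics/{n}i.npy",ps[n]); np.save(f"pics/{n}d.npy",D)
    c=r.get_calibration(n)
    pts=dict(top=[(368,291),(370,292),(354,296),(385,300),(246,281),(265,265),(261,281),(280,320),(420,250),(123,285)],side=[(295,287),(295,325),(276,203),(240,300)])[n]
    for u,v in pts: print(n,u,v,pt(c,u,v,D[v,u]).round(4))
t,s=ps["top"],ps["side"]
def z(a,u,v,w): return cv2.resize(a[v-w:v+w,u-w:u+w],(400,300) if 0 else (390,290),interpolation=cv2.INTER_CUBIC)
def z(a,u,v,w,h): return cv2.resize(a[v-h:v+h,u-w:u+w],(400,300),interpolation=cv2.INTER_CUBIC)
m=np.vstack([np.hstack([z(t,368,290,32,24),z(t,246,281,32,24)]),np.hstack([z(s,295,300,40,30),z(s,277,225,48,36)])])
cv2.imwrite("pics/zoom.png",m[:,:,::-1])
E
```

```text
side 295 287 [ 0.4787 -0.2722  0.1142]
side 295 325 [ 0.471  -0.2885  0.0356]
side 276 203 [0.5125 0.0357 0.146 ]
side 240 300 [ 0.3823 -0.1622  0.0304]
top 368 291 [ 0.4821 -0.2569  0.1157]
top 370 292 [ 0.4798 -0.2613  0.1159]
top 354 296 [ 0.4713 -0.2257  0.1103]
top 385 300 [ 0.4582 -0.3047  0.0357]
top 246 281 [0.5086 0.0246 0.0339]
top 265 265 [ 0.546  -0.0202  0.0271]
top 261 281 [ 0.5082 -0.0148  0.0769]
top 280 320 [ 0.4148 -0.0546  0.0288]
top 420 250 [ 0.5762 -0.3925  0.0283]
top 123 285 [0.5043 0.2875 0.116 ]
```

View pics/zoom.png

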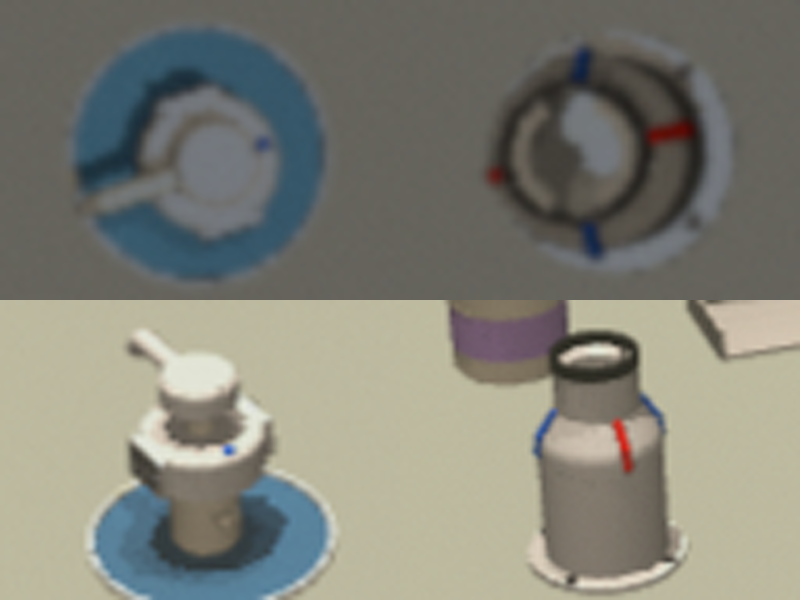

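The zooms show the plunger head at top pixel (370,292), the spout tip near (351,298), and a blue collar dot at (378,289). The dispenser's blue notch marks are near (243,267) and (245,295), with the red mark to the right. The heights agree with the given sizes: shelf 0.029, coaster top 0.035, pump top 0.115.

```bash
cat > m.py <<'E'
from h import *
C={n:r.get_calibration(n) for n in("top","side")}
def cloud(n,D,box):
    c=C[n];u0,v0,u1,v1=box; v,u=np.mgrid[v0:v1,u0:u1]; o,_=ray(c,0,0)
    T=np.linalg.inv(c["camera_from_world"]); d=np.stack([(u-c["cx"])/c["fx"],-(v-c["cy"])/c["fy"],-np.ones(u.shape)],-1)@T[:3,:3].T
    return o+d*D[v0:v1,u0:u1,None]
def blobs(img,box,kind,k=6):
    u0,v0,u1,v1=box; a=cv2.resize(img[v0:v1,u0:u1],None,fx=k,fy=k,interpolation=cv2.INTER_CUBIC)
    h=cv2.cvtColor(a,cv2.COLOR_RGB2HSV).astype(int)
    m=((h[...,0]>112)&(h[...,0]<130)&(h[...,1]>120)) if kind=="blue" else (((h[...,0]<8)|(h[...,0]>172))&(h[...,1]>130))
    n,_,s,c=cv2.connectedComponentsWithStats(m.astype(np.uint8))
    return [(round(u0+(c[i][0]+.5)/k-.5,2),round(v0+(c[i][1]+.5)/k-.5,2),int(s[i][4])) for i in range(1,n) if s[i][4]>25]
def tri(a,b):
    (o1,d1),(o2,d2)=ray(C["top"],*a),ray(C["side"],*b)
    k=np.linalg.lstsq(np.c_[d1,-d2],o2-o1,rcond=None)[0]; p,q=o1+k[0]*d1,o2+k[1]*d2
    return (p+q)/2,np.linalg.norm(p-q)
E
python3 - <<'E'
from m import *
t,s=np.load("pics/topi.npy"),np.load("pics/sidei.npy");D=np.load("pics/topd.npy");Ds=np.load("pics/sided.npy")
bp=(336,266,400,314);bd=(214,257,278,305)
P=cloud("top",D,bp).reshape(-1,3)
hd=P[P[:,2]>.106]
c0=np.array([.480,-.2605])
for i in range(10):  # disc centroid away from spout
    q=hd[(np.linalg.norm(hd[:,:2]-c0,axis=1)<.0165)&(hd[:,2]>.1135)]; c0=(q[:,:2].max(0)+q[:,:2].min(0))/2
print("head",c0,len(q),q[:,:2].mean(0),np.ptp(q[:,:2],axis=0),np.median(q[:,2]))
sp=hd[np.linalg.norm(hd[:,:2]-c0,axis=1)>.022]; v=sp[:,:2].mean(0)-c0; print("spout",sp[:,:2].mean(0),np.degrees(np.arctan2(v[1],v[0])),np.linalg.norm(sp[:,:2]-c0,axis=1).max())
co=P[(P[:,2]>.082)&(P[:,2]<.095)]; print("collar",(co[:,:2].max(0)+co[:,:2].min(0))/2,np.ptp(co,axis=0),np.median(co[:,2]))
Q=cloud("side",Ds,(255,270,335,330)).reshape(-1,3); q=Q[(Q[:,2]>.1135)&(np.linalg.norm(Q[:,:2]-c0,axis=1)<.022)]; print("side head",(q[:,:2].max(0)+q[:,:2].min(0))/2,q.mean(0),np.ptp(q,axis=0))
for u,v,a in blobs(t,bp,"blue"): print("dot",u,v,a,onz(C["top"],u,v,.089))
for u,v,a in blobs(s,(270,275,320,335),"blue"): print("sdot",u,v,a,onz(C["side"],u,v,.089))
for k in("blue","red"):
  for u,v,a in blobs(t,bd,k): print(k,u,v,a,onz(C["top"],u,v,.120))
  for u,v,a in blobs(s,(245,190,310,260),k): print("s",k,u,v,a,onz(C["side"],u,v,.120))
# ring: dark seal, coloured edges
P=cloud("top",D,bd).reshape(-1,3); q=P[(P[:,2]>.148)&(P[:,2]<.17)]
def fit(q):
    A=np.c_[2*q[:,:2],np.ones(len(q))]; x=np.linalg.lstsq(A,(q[:,:2]**2).sum(1),rcond=None)[0]; return x[:2],np.sqrt(x[2]+x[:2]@x[:2])
print("ring",fit(q),(q.max(0)+q.min(0))/2,np.ptp(q,axis=0),np.median(q[:,2]),len(q))
Q=cloud("side",Ds,(245,185,310,215)).reshape(-1,3); q=Q[(Q[:,2]>.157)&(Q[:,2]<.17)&(np.abs(Q[:,1])<.07)]; print("sring",fit(q),(q.max(0)+q.min(0))/2,np.ptp(q,axis=0),len(q))
f=P[(P[:,2]>.03)&(P[:,2]<.04)]
st=r.state(); print(R.from_rotvec(st["tcp_rot"]).as_matrix().round(3))
E
```

```text
head [ 0.48082882 -0.26157396] 134 [ 0.48045449 -0.26154209] [0.02906091 0.02710021] 0.11491572286713869
spout [ 0.46991254 -0.22876084] 108.40127795010778 0.04760511147086579
collar [ 0.48034059 -0.26210076] [0.05683713 0.050769   0.00983361] 0.08872925315341229
side head [ 0.48002179 -0.26311044] [ 0.47969398 -0.26454599  0.11504616] [0.030615   0.02937268 0.00305602]
red 256.92 277.72 774 [ 0.51574042 -0.00968795  0.12      ]
red 228.95 284.56 132 [0.5015668  0.05243305 0.12      ]
s red 282.17 223.31 1001 [ 0.51289606 -0.01963708  0.12      ]
ring (array([0.50886907, 0.02078142]), np.float64(0.021522076730606094)) [0.50817932 0.02078504 0.15573988] [0.04940996 0.04754947 0.01424124] 0.15517449888797052 232
sring (array([0.50838302, 0.01950592]), np.float64(0.023671042702122756)) [0.50857337 0.02077868 0.15931772] [0.04993451 0.05161437 0.00452587] 100
[[ 0.908  0.418  0.   ]
 [ 0.418 -0.908 -0.   ]
 [-0.     0.    -1.   ]]
```

jog_arm(plan=[0,0,-0.4,8,-2.8,1,0,0,0,-0.8,16,-5.5,3,0,0,0,-1.2,24,-8.3,6,0,0,0,-1.46,32.7,-11.15,8,0,0,0,-1.46,32.7,-11.15,10,0,0,0,-1.46,32.7,-11.15,10,0,0,0,-1.46,32.7,-11.15,10,0,0,0,-1.46,32.7,-11.15,10,0,0,0,-1.46,32.7,-11.15,10,0,0,0,-1.46,32.7,-11.15,10,0,0,0,-1.46,32.7,-11.15,10,0])

```text
t: 2.28
position: [0.4804, -0.2616, 0.3049]
tcp_rot: [1.84, 2.546, 0.0]
contact_force: [-0.1, 0.8, -0.1]
finger_gap: -0.0
grasp_force: 0.0
```

```bash
python3 - <<'E'
from m import *
st=r.state(); print(st["t"],st["position"],st["contact_force"],st["finger_gap"]);print(R.from_rotvec(st["tcp_rot"]).as_matrix().round(3))
t=np.load("pics/topi.npy"); k=6;u0,v0=214,257
def find(u0,v0,u1,v1,lo,hi,z):
    a=cv2.resize(t[v0:v1,u0:u1],None,fx=k,fy=k,interpolation=cv2.INTER_CUBIC).astype(int)
    m=(a[...,2]-a[...,1]>25)&(a[...,2]-a[...,0]>25)&(a[...,1]-a[...,0]<lo)
    n,_,s,c=cv2.connectedComponentsWithStats(m.astype(np.uint8))
    o=[]
    for i in range(1,n):
        if s[i][4]>25:
            u,v=u0+(c[i][0]+.5)/k-.5,v0+(c[i][1]+.5)/k-.5; p=onz(C["top"],u,v,z); o.append(p); print(u,v,s[i][4],p)
    return o
find(360,275,390,310,20,0,.089)
o=find(214,257,278,305,20,0,.12)
d=o[0]-o[1]; print(np.degrees(np.arctan2(d[1],d[0])))
p,_=r.snapshot("side"); cv2.imwrite("pics/s1.png",cv2.resize(p[200:350,200:400],(800,600))[:,:,::-1])
E
```

```text
2.275 [ 0.48038901 -0.26159575  0.30486751] [-0.10458804  0.78224807 -0.09106666] -1.413989016582789e-05
[[-0.314  0.949  0.   ]
 [ 0.949  0.314 -0.   ]
 [-0.     0.    -1.   ]]
377.68939393939394 288.5357142857143 77 [ 0.48674449 -0.28175597  0.089     ]
242.53703703703704 266.92314814814813 180 [0.54023673 0.0220274  0.12      ]
244.21147798742138 294.96462264150944 212 [0.47798352 0.01881607 0.12      ]
2.9529860333971993
```

View pics/s1.png

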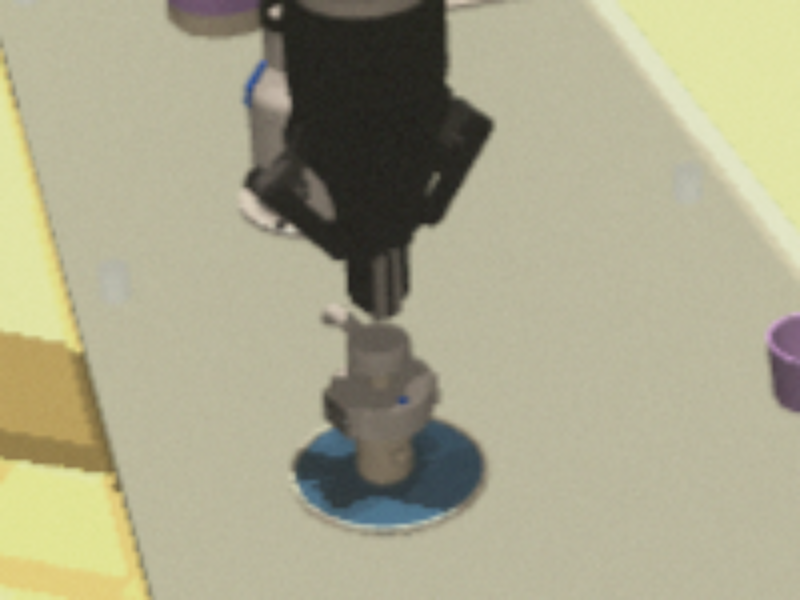

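The closed fingers are centred over the plunger head.

jog_arm(plan=[0,0,0,0,0,0.8,0,0,0,0,0,0,1.4,0,0,0,0,0,0,1.8,0,0,0,0,0,0,2.1,0,0,0,0,0,0,2.4,0,0,0,0,0,0,2.6,0,0,0,0,0,0,2.7,0,0,0,0,0,0,2.75,0,0,0,0,0,0,2.75,0,0,0,0,0,0,2.75,0])

```text
t: 3.58
position: [0.4809, -0.2616, 0.2795]
tcp_rot: [1.836, 2.545, 0.0]
contact_force: [-1.2, 1.9, 9.3]
finger_gap: 0.0002
grasp_force: 4.8
```

jog_arm(plan=[0,0,0,0,0,0.15,0,0,0,0,0,0,0.25,0,0,0,0,0,0,0.25,0,0,0,0,0,0,0.25,0])

```text
t: 4.08
position: [0.4814, -0.2619, 0.2795]
tcp_rot: [1.833, 2.542, 0.001]
contact_force: [-2.5, 2.3, 17.0]
finger_gap: 0.0005
grasp_force: 8.3
```

jog_arm(plan=[0,0,0,0,0,-0.6,0,0,0,0,0,0,-1.3,0,0,0,0,0,0,-2.2,0,0,0,0,0,0,-4,0,0,0,0,0,0,-5,0,0,0,0,0,0,-5,1,0,0,0,0,0,-5,1,0,0,0,0,0,-5,1,0,0,0,0,0,-5,1,0,0,0,0,0,-5,1])

```text
t: 5.32
position: [0.4805, -0.2614, 0.3244]
tcp_rot: [-1.838, -2.548, 0.0]
contact_force: [0.4, -0.4, -0.6]
finger_gap: 0.0854
grasp_force: 0.0
```

```bash
python3 - <<'E'
from m import *
p,d=r.snapshot("side"); cv2.imwrite("pics/s2.png",cv2.resize(p[200:350,200:400],(800,600))[:,:,::-1])
Q=cloud("side",d,(255,260,335,330)).reshape(-1,3)
q=Q[(np.linalg.norm(Q[:,:2]-[.48,-.262],axis=1)<.02)&(Q[:,2]>.095)&(Q[:,2]<.125)]; print(len(q),np.percentile(q[:,2],[50,80,90,95]))
print(r.state()["position"],r.state()["finger_gap"])
E
```

```text
196 [0.1138855  0.11546952 0.11633911 0.11690269]
[ 0.48048122 -0.26139502  0.32454195] 0.08545436998885476
```

View pics/s2.png

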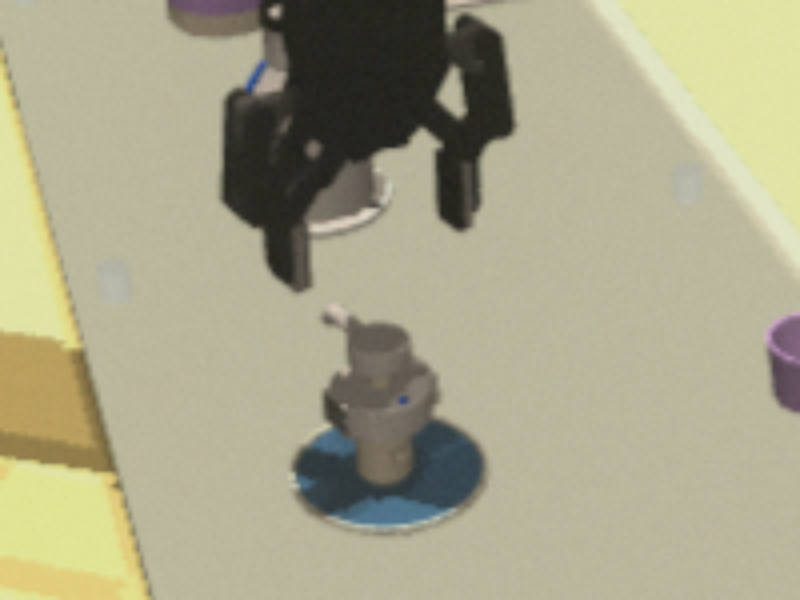

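The plunger sprang back to 0.115 and the pump has not moved (side crop, head at (380,340)). Next I go down and grip.

jog_arm(plan=[0,0,0,0,0,3,1,0,0,0,0,0,6,1,0,0,0,0,0,8,1,0,0,0,0,0,9.2,1,0,0,0,0,0,9.2,0.7,0,0,0,0,0,9.2,0.5,0,0,0,0,0,9.2,0,0,0,0,0,0,9.2,0,0,0,0,0,0,9.2,0,0,0,0,0,0,9.2,0])

```text
t: 6.62
position: [0.4809, -0.2617, 0.234]
tcp_rot: [1.836, 2.546, -0.0]
contact_force: [-0.5, -0.5, 4.9]
finger_gap: 0.0522
grasp_force: 63.4
```

jog_arm(plan=[0,0,0,0,0,-2,0,0,0,0,0,0,-6,0,0,0,0,0,0,-11,0,0,0,-0.15,3,1.3,-15.5,0,0,0,-0.32,7,3.1,-15.5,0,0,0,-0.5,11,4.9,-15.5,0,0,0,-0.68,15,6.7,-15.5,0,0,0,-0.86,19,8.5,-15.5,0,0,0,-1.03,22.5,10,-15.5,0,0,0,-1.2,25,11.2,-15.5,0,0,0,-1.308,25.9,11.6,-15.5,0,0,0,-1.308,25.9,11.6,-15.5,0])

```text
t: 8.12
position: [0.5086, 0.0217, 0.3864]
tcp_rot: [0.092, -3.137, -0.0]
contact_force: [1.1, -0.4, -1.3]
finger_gap: 0.052
grasp_force: 63.0
```

```bash
python3 - <<'E'
from m import *
for n in("top","side"):
    im=[];dp=[]
    for i in range(4):
        p,d=r.snapshot(n); im.append(p.astype(float)); d[d==0]=np.nan; dp.append(d)
    np.save(f"pics/{n}i2.npy",np.mean(im,0).astype(np.uint8)); np.save(f"pics/{n}d2.npy",np.nanmedian(dp,0))
t,s=np.load("pics/topi2.npy"),np.load("pics/sidei2.npy")
m=np.hstack([cv2.resize(t[240:320,206:286],(400,400),interpolation=2),cv2.resize(s[150:250,230:330],(400,400),interpolation=2)])
cv2.imwrite("pics/z2.png",m[:,:,::-1])
st=r.state(); print(st["position"],st["qpos"],st["contact_force"],R.from_rotvec(st["tcp_rot"]).as_matrix().round(4))
E
```

```text
[0.50884306 0.02047003 0.38767757] [-7.11360708e-02  2.52798752e-04  1.49466476e+00 -1.00482855e-04
  1.64672678e+00 -1.69886870e+00] [ 0.28717899 -0.27323096 -0.27470467] [[-9.984e-01 -5.690e-02 -1.000e-04]
 [-5.690e-02  9.984e-01 -1.000e-04]
 [ 1.000e-04 -1.000e-04 -1.000e+00]]
```

View pics/z2.png

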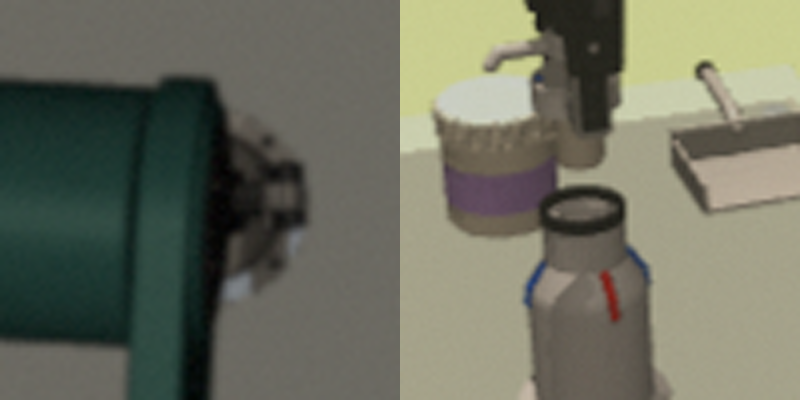

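The side crop shows the barrel at column about 276, right above the mouth (ring centre also about 276). I'll check it numerically with fixed-radius fits from the same camera.

```bash
python3 - <<'E'
from m import *
from scipy.optimize import least_squares
D=np.load("pics/sided2.npy"); D0=np.load("pics/sided.npy")
def fit(D,z0,z1,rad,c=(.509,.0205)):
    Q=cloud("side",D,(235,140,325,270)).reshape(-1,3); q=Q[(Q[:,2]>z0)&(Q[:,2]<z1)&(np.linalg.norm(Q[:,:2]-c,axis=1)<rad+.006)]
    f=least_squares(lambda x:np.linalg.norm(q[:,:2]-x,axis=1)-rad,c,loss="soft_l1",f_scale=.001); return f.x.round(4),len(q),np.sqrt(2*f.cost/len(q)).round(5)
print("barrel",fit(D,.195,.209,.0145),fit(D,.200,.209,.0145))
for DD in(D,D0): print("neck",fit(DD,.130,.150,.0245),"tank",fit(DD,.05,.105,.036))
# silhouettes: column centres by depth edges
for nm,z,rad in(("barrel",.202,.0145),("barrel",.206,.0145),("neck",.14,.0245),("neck",.146,.0245),("tank",.08,.036)):
    u,v=proj(C["side"],(.509,.0205-rad,z)); v=int(round(v)); row=D[v]; ds=np.nanmedian(row[int(u)-2:int(u)+3])
    cc=np.where(np.abs(row[235:325]-ds)<.03)[0]+235
    print(nm,z,v,cc.min(),cc.max(),"mid",(cc.min()+cc.max())/2,"pred",round(proj(C["side"],(.509,.0205,z))[0],2))
s=np.load("pics/sidei2.npy").astype(int).sum(2)
for v in(187,190):print(v,s[v,265:290])
for v in(213,216):print(v,s[v,258:295])
E
```

```text
barrel (array([0.5089, 0.019 ]), 69, np.float64(0.00109)) (array([0.5088, 0.0192]), 45, np.float64(0.00111))
neck (array([0.5084, 0.0199]), 199, np.float64(0.0017)) tank (array([0.5087, 0.0208]), 615, np.float64(0.00098))
neck (array([0.5084, 0.02  ]), 192, np.float64(0.00159)) tank (array([0.5087, 0.0206]), 616, np.float64(0.00077))
barrel 0.202 187 269 281 mid 275.0 pred 274.51
barrel 0.206 185 269 281 mid 275.0 pred 274.41
neck 0.14 213 266 287 mid 276.5 pred 276.13
neck 0.146 211 266 286 mid 276.0 pred 275.98
tank 0.08 238 264 292 mid 278.0 pred 277.63
187 [249 234 217 215 231 256 269 276 281 285 281 276 268 256 238 230 363 462
 456 462 465 460 462 461 458]
190 [238 225 208 213 237 254 266 275 284 282 284 275 272 257 247 346 452 459
 462 460 464 465 464 459 460]
213 [465 460 468 462 462 461 462 391 269 259 267 296 294 302 300 291 300 292
 296 279 288 280 275 265 269 257 244 229 211 190 199 351 458 460 462 461
 459]
216 [462 460 463 461 467 420 308 203 255 303 275 297 295 305 303 303 300 295
 289 279 285 280 275 268 260 256 274 294 295 287 261 221 186 264 395 460
 462]
```

jog_arm(plan=[0,0,0,0,0.05,1.5,0,0,0,0,0,0.05,3,0,0,0,0,0,0.05,4,0,0,0,0,0,0.05,4.6,0,0,0,0,0,0.05,5.2,0,0,0,0,0,0.05,5.2,0])

```text
t: 9.28
position: [0.5088, 0.0215, 0.3353]
tcp_rot: [0.091, -3.14, 0.0]
contact_force: [-0.2, 0.5, -1.3]
finger_gap: 0.0517
grasp_force: 63.0
```

jog_arm(plan=[0,0,0,0,0,0.3,0,0,0,0,0,0,0.6,0,0,0,0,0,0,0.9,0,0,0,0,0,0,1.1,0,0,0,0,0,0,1.1,0,0,0,0,0,0,1.1,0])

```text
t: 10.02
position: [0.5089, 0.0215, 0.3248]
tcp_rot: [-0.091, 3.14, -0.0]
contact_force: [0.5, 0.9, -1.9]
finger_gap: 0.0524
grasp_force: 63.0
```

The lugs are passing the notches without force. Next I push onto the seal.

jog_arm(plan=[0,0,0,0,0,0.3,0,0,0,0,0,0,0.6,0,0,0,0,0,0,0.8,0,0,0,0,0,0,0.9,0,0,0,0,0,0,0.9,0,0,0,0,0,0,0.9,0])

```text
t: 10.78
position: [0.5089, 0.0215, 0.3182]
tcp_rot: [-0.092, 3.137, -0.0]
contact_force: [-3.5, -0.7, 10.9]
finger_gap: 0.052
grasp_force: 64.3
```

jog_arm(plan=[0,0,0,0,0,0.1,0,0,0,0,0,0,0.2,0,0,0,0,0,0,0.2,0,0,0,0,0,0,0.2,0])

```text
t: 11.28
position: [0.5088, 0.0215, 0.3181]
tcp_rot: [-0.092, 3.136, -0.0]
contact_force: [-6.8, -0.8, 15.6]
finger_gap: 0.0516
grasp_force: 65.1
```

```bash
python3 - <<'E'
from m import *
st=r.state(); print(st["position"],st["contact_force"],st["wrist_torque"],st["finger_gap"])
p,d=r.snapshot("side"); cv2.imwrite("pics/s3.png",cv2.resize(p[160:235,227:327],(800,600),interpolation=2)[:,:,::-1])
E
```

```text
[0.50883399 0.02152248 0.31812425] [-6.83426234 -0.77888181 15.55432428] [0.27598853 1.1161872  0.08805433] 0.051568195926460496
```

View pics/s3.png

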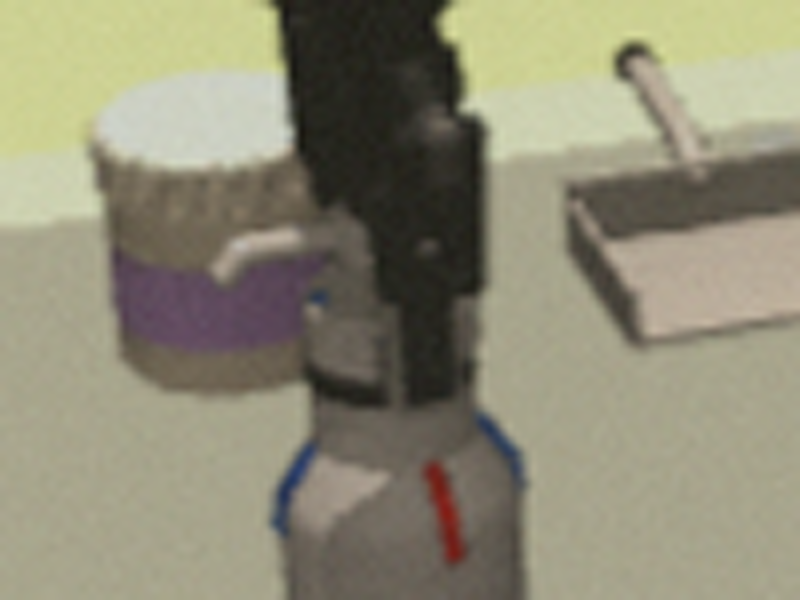

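The seal is fully down: z holds at 0.318 while the force rises, and the collar sits on the ring. Now I turn clockwise by 40°.

jog_arm(plan=[0,0,0.1,0,0,0,0,0,0,0.2,0,0,0,0,0,0,0.3,0,0,0,0,0,0,0.4,0,0,0,0,0,0,0.5,0,0,0,0,0,0,0.6,0,0,0,0,0,0,0.7,0,0,0,0,0,0,0.7,0,0,0,0,0,0,0.7,0,0,0,0,0,0,0.7,0])

```text
validation failed for argument at $.pl...
```

```bash
python3 - <<'E'
from m import *
st=r.state(); M=R.from_rotvec(st["tcp_rot"]).as_matrix(); print(st["position"],st["contact_force"],st["wrist_torque"],st["finger_gap"],"y yaw",np.degrees(np.arctan2(M[1,1],M[0,1])),"tilt",np.degrees(np.arccos(-M[2,2])))
p,d=r.snapshot("side"); a=cv2.resize(p[160:235,227:327],(400,300),interpolation=2)
t,d=r.snapshot("top"); b=cv2.resize(t[243:318,206:306],(400,300),interpolation=2)
cv2.imwrite("pics/s4.png",np.hstack([a,b])[:,:,::-1])
E
```

```text
[0.50882958 0.02150242 0.31810146] [-6.31778745  0.06740082 16.09834123] [0.36220914 1.11666105 0.08321886] 0.05190086571748258 y yaw 93.35205288414521 tilt 0.2288648570407403
```

View pics/s4.png

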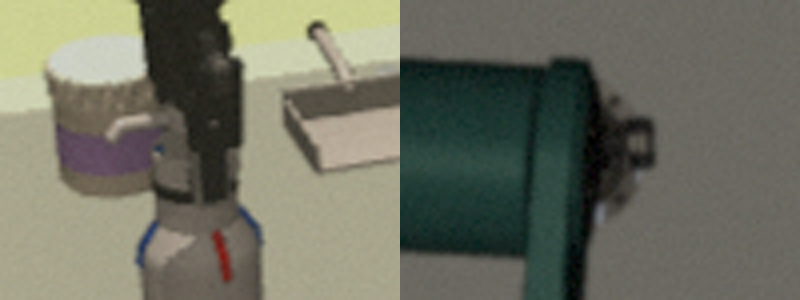

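The move call was refused, so nothing turned: the pictures still show the spout along the notches. I'll send it again in a shorter form.

jog_arm(plan=[0,0,0.12,0,0,0,0,0,0,0.24,0,0,0,0,0,0,0.36,0,0,0,0,0,0,0.36,0,0,0,0])

```text
t: 11.92
position: [0.5095, 0.0213, 0.3181]
tcp_rot: [0.473, 3.099, 0.001]
contact_force: [-4.6, -1.4, 14.5]
finger_gap: 0.052
grasp_force: 64.9
```

jog_arm(plan=[0,0,0.12,0,0,0,0,0,0,0.24,0,0,0,0,0,0,0.34,0,0,0,0,0,0,0.34,0,0,0,0,0,0,0.34,0,0,0,0])

```text
t: 12.55
position: [0.5093, 0.0208, 0.3181]
tcp_rot: [0.99, 2.975, -0.0]
contact_force: [-5.2, -3.0, 15.3]
finger_gap: 0.0521
grasp_force: 65.1
```

```bash
python3 - <<'E'
from m import *
st=r.state(); M=R.from_rotvec(st["tcp_rot"]).as_matrix(); print(st["position"],st["contact_force"],st["wrist_torque"],st["finger_gap"],"y yaw",np.degrees(np.arctan2(M[1,1],M[0,1])),"tilt",np.degrees(np.arccos(-M[2,2])))
p,d=r.snapshot("side"); a=cv2.resize(p[160:235,227:327],(800,600),interpolation=2)
cv2.imwrite("pics/s5.png",a[:,:,::-1])
E
```

```text
[0.5092921  0.02082399 0.31808286] [-5.23726297 -3.01145631 15.28408123] [-0.11060027  0.69220181 -0.18069111] 0.05209409108797797 y yaw 53.17126672637306 tilt 0.36238979838782476
```

View pics/s5.png

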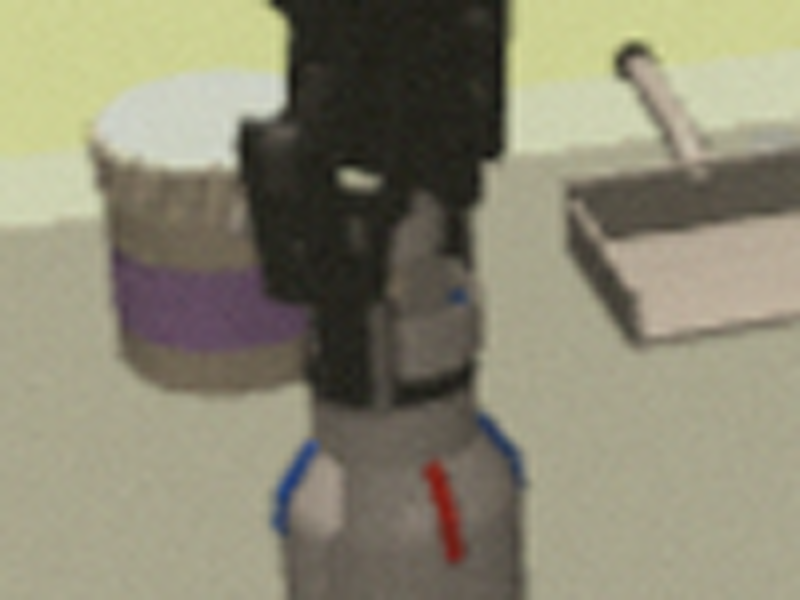

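The blue dot has moved with the collar to (457,296), between the notch mark and the red lock mark. The pump has turned 40°, is still fully down and is still gripped.

```bash
python3 -c "
from plant import r
print(r.job_done())"
```

```text
the job is handed in; nothing more can be done
None
```

I pressed the plunger to its stop and it sprang back; the pump head is now on the dispenser, pushed fully down and turned about 40° clockwise without reaching the click, and still gripped; the tub, scoop and dustpan were not touched.

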